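Stack the sanding boards on the drip stand

TASK

Put the two four-hole sanding boards away on the four-post drip stand: first lower the thick coarse board over all four posts until its feet rest on the stand's base, then the thin fine board over the same posts until it rests on the coarse one. Let each board down gently rather than dropping it, leave both lying flat, and leave the two-hole board where it is.

Things in the scene. Friction and masses are not known exactly. Their poses are not given: they have to be found in the camera images.
- stand: Fixed drip stand: dark wooden base 190 (x) by 120 (y) by 18 mm high with four upright steel posts, 8 mm in diameter, at x = +-66, y = +-34 mm; they rise 70 mm above the base (tips 88 mm above the bench), the last 8 mm tapered. Origin: centre of the base's underside; z up, x along its long side.
- coarse_board: Coarse board. I-shaped plywood sanding board 180 (x) by 110 (y) mm, notches 60 long, 30 deep in both long sides leaving a waist 50 mm wide along y; under it two rubber feet, cross bars 12 high at x = +-41. Plywood 24 thick (12 to 36 above origin), four 26 mm holes at x = +-66, y = +-34. Grey abrasive on top in six pads. 0.3 kg. Origin: centre, underside of feet; z up; same after half a turn.
- fine_board: Fine board. I-shaped plywood sanding board 180 (x) by 110 (y) mm, notches 60 long, 30 deep in both long sides leaving a waist 50 mm wide along y; under it two rubber feet, cross bars 12 high at x = +-41. Plywood 12 thick (12 to 24 above origin), four 26 mm holes at x = +-66, y = +-34. Grey abrasive on top in one strip. 0.16 kg. Origin: centre, underside of feet; z up; same after half a turn.
- two_hole_board: Not to be moved. I-shaped plywood sanding board 180 (x) by 110 (y) mm, notches 60 long, 30 deep in both long sides leaving a waist 50 mm wide along y; under it two rubber feet, cross bars 12 high at x = +-41. Plywood 18 thick (12 to 30 above origin), only two 26 mm holes, at x = +-66, y = 0. A small dark stone lies on it. Origin: centre, underside of feet; z up; same after half a turn.
Things that resemble listed ones, but are neither listed nor needed, are in the scene too. What is shaped like the coarse_board but red is not meant.

How it is judged:
On the way:
1. the coarse board sits over all four posts, flat on the stand's base, let go (horizontal distance between coarse_board and stand below 0.02 m and z of coarse_board in the frame of stand between 0.012 and 0.024 m and angle between coarse_board's own z axis and vertical below 0.1 rad and angle between the x axis of coarse_board and the x axis of stand, either way round below 0.2 rad and contact force between coarse_board and the fingers below 0.3 N and linear speed of coarse_board below 0.03 m/s), for 0.2 s.
At the end, for the whole second after the job is handed in: Coarse board over all four posts on the base, fine board over the same posts on the coarse one, each within 6 mm of fully down, 20 mm of centred and 0.2 rad of in line with the stand, level within 0.1 rad and at rest; two-hole board within 30 mm of its start (horizontal distance between each of coarse_board, fine_board and stand below 0.02 m and z of coarse_board in the frame of stand between 0.012 and 0.024 m and angle between each of coarse_board, fine_board's own z axis and vertical below 0.1 rad and angle between the x axis of each of coarse_board, fine_board and the x axis of stand, either way round below 0.2 rad and z of fine_board in the frame of stand between 0.048 and 0.06 m and linear speed of each of coarse_board, fine_board below 0.02 m/s and distance of two_hole_board from where it was at the start of the episode below 0.03 m); the robot touches nothing.
It fails at once if a board is dropped down the posts (falls faster than 0.6 m/s) ((horizontal distance between coarse_board and stand below 0.04 m and z of coarse_board in the frame of stand below 0.075 m and linear speed of coarse_board above 0.6 m/s) or (horizontal distance between fine_board and stand below 0.04 m and z of fine_board in the frame of stand below 0.075 m and linear speed of fine_board above 0.6 m/s)).
It fails at once if the two-hole board is pushed or carried more than 30 mm away (distance of two_hole_board from where it was at the start of the episode above 0.03 m).
It also fails if it takes over 64 s, if anything falls off the work surface, if the arm or the gripper's body presses on something with over 40 N, if the wrist force passes 120 N, or if a joint passes its speed limit or range.

ROBOT

A 7-joint arm with a two-finger parallel gripper is mounted at the origin on the work surface. World frame = base frame: x ahead of the robot, y to its left, z up, the work surface at z = 0. Lengths are in m, angles in rad, forces in N, time in s.
With the tool pointing down it reaches from about 0.375 to 0.925 m from the base axis. Payload 3.1 kg.
Tool frame: the origin (TCP) lies between the finger pads; the fingertips stand 25 mm ahead of it and the grasp point (between the pads) lies 6 mm ahead of it (bot.tcp_to_tips is the distance from the TCP to the fingertips, in m); z points along the fingers, y is the direction in which the jaws open and shut (so a half turn about z gives the same grasp; the last joint's range is limited). The gripper opens to 85 mm and grips with 20 to 120 N. Pads are 22 mm wide; open, the fingers measure 114 mm over their backs; the gripper's body (76 mm by 85 mm) begins 54 mm behind the grasp point. The pads swing forward as they close: fully open they stand 13 mm farther back than shut.
Start: joints at [-1.239, 0.383, 0.044, 1.598, -0.018, 1.161, -0.05], TCP at [0.271, 0.591, 0.256] pointing down, gripper open.
Joint ranges: [-2.61, 2.61], [-0.41, 2.15], [-1.48, 1.57], [0, 2.5], [-1.57, 4.71], [0.05, 1.97], [-2.85, 2.85]. Speed limits (rad/s): [2.79, 2.79, 3.14, 3.14, 3.14, 3.14, 3.14].

INTERFACE

Orientations are given as a unit quaternion [w, x, y, z].
In Python, from bench import bot gives the robot as it stands. The module is installed in compiled form; this text tells all that it offers.
- The arm moves only by the tool drive_tool, never from a script. Its argument "increments" is a list of rows, each a list of 3 entries, a list of its own where there are three numbers: the shift along the world's x, y, z in mm, then the turn about the world's z in degrees, then the opening, from 0 (shut) to 1 (fully open). A call has 1 to 20 rows; each row shifts and turns the pose as measured when the row begins; what a row does not reach is not made up. A row lasts 1/10 s, in which the tool goes at most 50 mm and 8.59 degrees, less where a joint would pass 70% of its speed; a pose out of reach is approached as far as the arm can. A call with a gripper value outside its range is refused whole. The fingers move at their own pace and stop on an object; "newtons" is the grip in N (left out, the last holds). Time passes only in rows, so rows that do not move let the fingers close. It gives the time, the measured TCP pose, the force and the opening at its end, in the units of the state.
- bot.read_state(): the state, without advancing time (a new reading comes with each control period).
- bot.get_image(name): name is "scene" or "side" or "wrist"; returns the picture (480x640x3 uint8, red, green, blue); there is no depth.
- bot.camera_info(name): a dict with "fovy" (degrees; the focal length in pixels is half the picture's height over the tangent of half this angle, whatever the lens; pixels are square), "cx", "cy" (the principal point, pixels), "xyz" and "orientation" of the camera in the world. Camera axes: x right, y down, z forward; pixel columns grow to the right and rows downward; lengths in m; the calibration is good to about 2 mm. A picture is of the moment at which its call begins: read the wrist's pose just before it. camera_info takes no time and is no camera call; for the wrist camera it gives the pose at the moment of the call.
- bot.close_job(): hands the job in, once; it reports no verdict.
The state is a dict: "t": time; "joint_pos": joint angles; "qvel": joint speeds; "joint_torque": joint torques, N m; "position": TCP position; "tool_rot": TCP orientation; "wrist_force": force on the tool from outside, world axes, zero at the start; "ft_torque": the same for the moment, N m; "gripper_width": opening from 0.0 (shut) to 1.0 (fully open).
Only numpy, scipy, OpenCV 4.12 (cv2) and the standard library are available. Lean on these libraries where they do the work, as an engineer would, in place of code of your own. Each camera call takes 0.05 s, during which the arm holds its last target.

## Working session

There is one attempt and no reset: what is moved stays moved. The work goes in short steps, Python scripts to look and compute and a tool call to move; the robot and the scene stay as the last step left them, time stands still between calls to the robot, and variables do not carry over. Pictures are saved under pics/ and viewed, and the job is handed in when it is done.

Besides the shell and the picture viewer there is one more tool, called after ">>>" as name(argument=value, ...), one argument or row to a line, values as JSON. drive_tool: Moves the arm, as the interface text tells. Its arguments: {"type":"object","properties":{"increments":{"type":"array"},"newtons":{"type":"number"}},"required":["increments"]}

```bash
mkdir -p pics; python3 - <<'E'
from bench import bot
import cv2
s=bot.read_state()
print(s['t'],s['position'],s['tool_rot'],s['gripper_width'])
for n in ['scene','side','wrist']:
    print(n,bot.camera_info(n))
    cv2.imwrite(f'pics/{n}0.png',bot.get_image(n)[:,:,::-1])
E
```

```text
0.0 [0.27047629 0.59009261 0.25485556] [-2.09416868e-04  2.13200458e-01  9.77007594e-01 -1.29717220e-03] 1.00372241429734
scene {'fovy': 48.893841868332785, 'cx': 319.03964524776654, 'cy': 239.96452400410266, 'xyz': array([ 0.71471325, -0.51790626,  0.89690039]), 'orientation': array([-0.27390125,  0.92797858,  0.24047825, -0.07748586])}
side {'fovy': 43.29734663958299, 'cx': 312.56016879912534, 'cy': 234.65877307030323, 'xyz': array([-0.15171281, -0.57203764,  0.82896153]), 'orientation': array([-0.35491069,  0.83872283, -0.38383928,  0.15247892])}
wrist {'fovy': 67.77896977394511, 'cx': 322.5807116575353, 'cy': 237.1663592816335, 'xyz': array([0.20245818, 0.6200712 , 0.37278978]), 'orientation': array([0.12605507, 0.83197847, 0.53439791, 0.07962924])}
```

View pics/scene0.png

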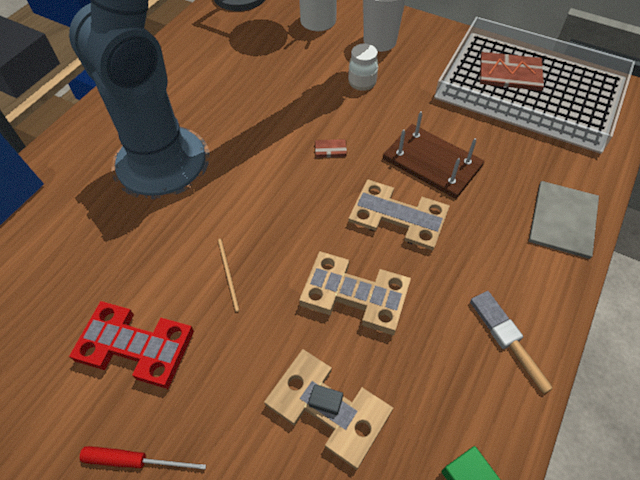

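View pics/side0.png

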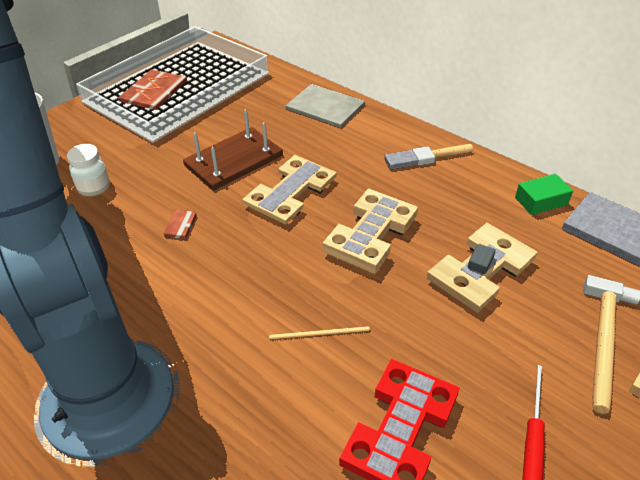

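View pics/wrist0.png

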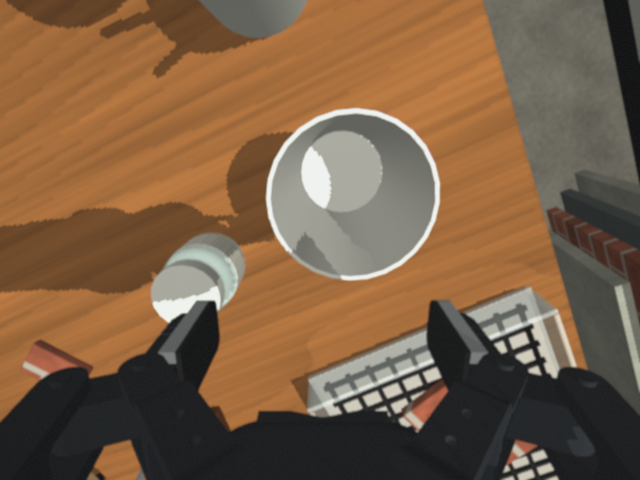

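The scene view shows the fine board (strip) near (400,214), the coarse one (six pads, natural wood) near (355,292), the stand near (434,160), the two-hole board near (328,408) and the red decoy near (132,343). Next I'll measure the holes and posts.

```bash
cat > h.py <<'E'
import numpy as np, cv2
from scipy.spatial.transform import Rotation as R
from bench import bot
def cam(n):
    c=bot.camera_info(n); f=240/np.tan(np.radians(c['fovy']/2)); q=c['orientation']
    return dict(f=f,cx=c['cx'],cy=c['cy'],o=np.array(c['xyz']),R=R.from_quat([q[1],q[2],q[3],q[0]]).as_matrix())
def ray(c,p):
    return c['R']@np.array([(p[0]-c['cx'])/c['f'],(p[1]-c['cy'])/c['f'],1.])
def onplane(c,p,z):
    d=ray(c,p); return c['o']+d*(z-c['o'][2])/d[2]
def proj(c,P):
    v=c['R'].T@(np.array(P)-c['o']); return c['f']*v[:2]/v[2]+[c['cx'],c['cy']]
def two(c1,p1,c2,p2):
    d1,d2=ray(c1,p1),ray(c2,p2)
    s=np.linalg.lstsq(np.c_[d1,-d2],c2['o']-c1['o'],rcond=None)[0]
    a=c1['o']+d1*s[0];b=c2['o']+d2*s[1]; return (a+b)/2,np.linalg.norm(a-b)
E
python3 - <<'E'
from h import *
for n,crops in [('scene',[(340,100,160,160),(285,235,140,110)]),('side',[(170,100,180,135),(310,175,120,110)])]:
    im=cv2.imread(f'pics/{n}0.png'); c=cam(n)
    hsv=cv2.cvtColor(im,cv2.COLOR_BGR2HSV)
    for i,(x,y,w,h) in enumerate(crops):
        cv2.imwrite(f'pics/c_{n}{i}.png',cv2.resize(im[y:y+h,x:x+w],None,fx=4,fy=4,interpolation=cv2.INTER_CUBIC)[:600,:800])
    for p in ([(400,205),(372,190),(435,235)] if n=='scene' else [(250,200),(315,170)]): print(n,p,hsv[p[1],p[0]])
    # light plywood
    m=((hsv[...,0]>12)&(hsv[...,0]<30)&(hsv[...,1]<150)&(hsv[...,2]>150)).astype(np.uint8)*255
    cs,hi=cv2.findContours(m,cv2.RETR_CCOMP,cv2.CHAIN_APPROX_NONE)
    for k,a in enumerate(cs):
        if cv2.contourArea(a)>15:
            M=cv2.moments(a); print(n,'hole' if hi[0][k][3]>=0 else 'outer',hi[0][k][3],k,round(M['m10']/M['m00'],1),round(M['m01']/M['m00'],1),M['m00'])
    cv2.imwrite(f'pics/m_{n}.png',m)
E
```

```text
scene (400, 205) [111  24 140]
scene (372, 190) [ 12 154 124]
scene (435, 235) [ 18 103 204]
scene outer -1 51 584.7 455.2 34.5
scene outer -1 126 562.1 458.3 859.5
scene hole 126 131 562.2 474.3 16.0
scene hole 126 144 566.7 457.0 24.0
scene hole 126 151 570.9 452.0 19.5
scene outer -1 248 591.8 431.8 441.0
scene hole 248 255 599.3 440.4 43.0
scene outer -1 357 634.7 399.9 17.5
scene outer -1 361 573.5 402.6 29.0
scene outer -1 414 358.9 426.8 2520.5
scene hole 414 415 362.6 427.8 241.5
scene outer -1 595 296.8 384.3 2143.5
scene hole 595 596 295.3 382.1 216.5
scene outer -1 642 532.1 366.3 422.5
scene outer -1 1241 620.4 323.6 3587.5
scene hole 1241 1247 629.7 377.6 22.5
scene hole 1241 1263 622.8 363.1 22.0
scene hole 1241 1312 605.6 329.3 25.0
scene hole 1241 1365 627.8 277.7 32.0
scene hole 1241 1366 634.2 275.6 35.0
scene outer -1 1404 617.1 257.1 28.5
scene outer -1 1442 356.2 289.4 4252.5
scene hole 1442 1443 384.9 315.4 179.5
scene hole 1442 1444 393.0 299.9 234.0
scene hole 1442 1445 315.4 293.7 160.0
scene hole 1442 1446 377.7 295.3 235.5
scene hole 1442 1447 362.6 290.8 2
[... 2607 characters left out ...]
.3 30.0
side hole 70 84 398.6 209.6 26.5
side hole 70 85 381.6 210.4 154.5
side hole 70 86 388.2 202.1 143.5
side hole 70 87 371.0 199.0 67.0
side outer -1 95 88.1 184.8 295.5
side outer -1 107 288.3 187.2 2481.5
side hole 107 108 283.5 210.2 65.5
side hole 107 110 256.7 197.7 60.5
side hole 107 112 321.3 175.1 60.5
side hole 107 113 288.9 185.8 956.5
side hole 107 114 295.4 164.1 53.5
side outer -1 127 78.5 158.7 215.5
side outer -1 137 453.1 149.5 244.5
side outer -1 259 38.7 100.6 20.5
side outer -1 289 300.8 93.3 20.5
side outer -1 295 138.5 84.2 30.0
side outer -1 303 168.4 89.7 73.0
side outer -1 402 464.1 70.5 54723.0
side hole 402 461 251.5 47.5 24.0
side hole 402 473 225.9 36.8 70.0
```

View pics/c_scene0.png

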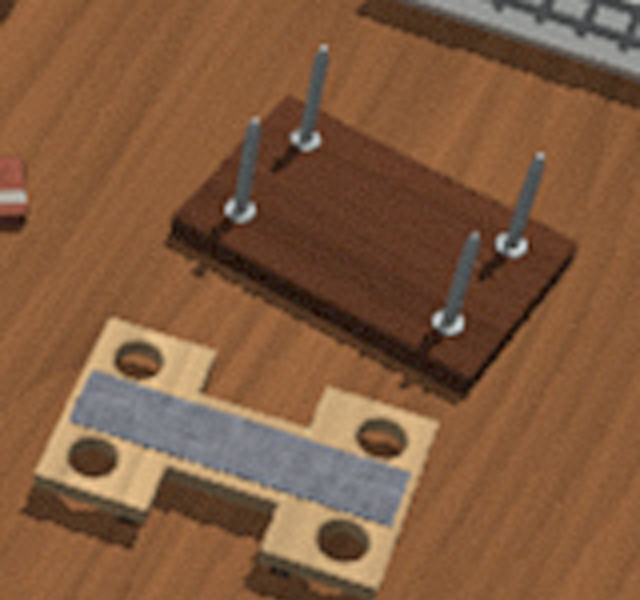

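View pics/c_side0.png

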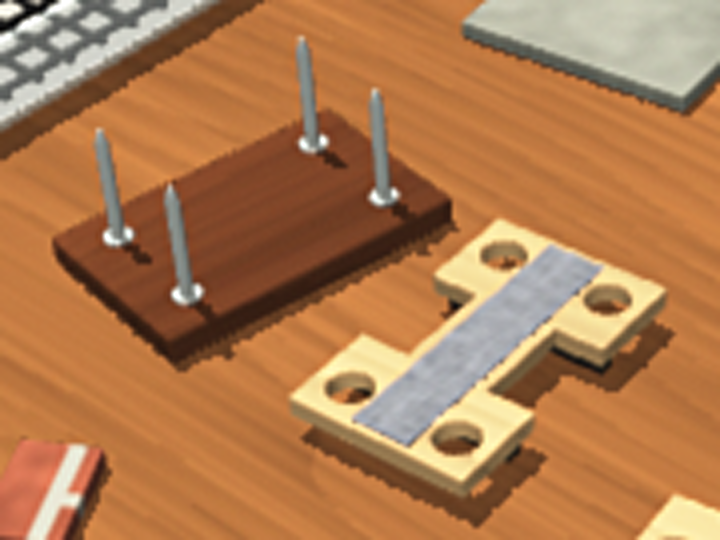

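View pics/c_scene1.png

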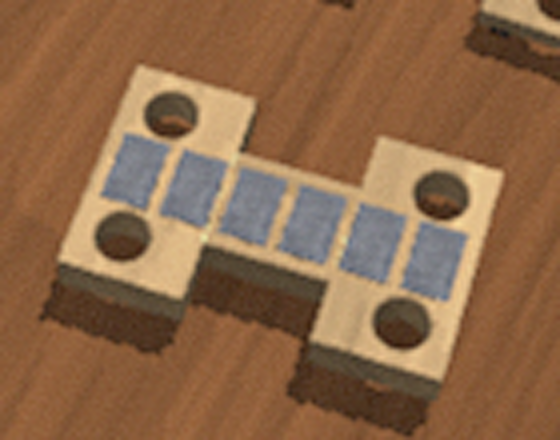

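```bash
cat > meas.py <<'E'
from h import *
S=cam('scene');D=cam('side')
def fit(P,mod):
    # planar rigid fit; model order arbitrary-> angle from long axis
    P=np.array(P)[:,:2]; c=P.mean(0)
    u=np.linalg.svd(P-c)[2][0]; return c,np.degrees(np.arctan2(u[1],u[0]))%180
f=lambda L,o:[((x+.5)/4-.5+o[0],(y+.5)/4-.5+o[1]) for x,y in L]
ts=f([(323,47),(255,120),(540,155),(474,235)],(340,100)); bs=f([(306,139),(240,210),(512,244),(448,322)],(340,100))
td=f([(302,38),(375,90),(100,130),(171,184)],(170,100)); bd=f([(314,144),(384,196),(118,236),(187,293)],(170,100))
for nm,c,L,z in [('tipS',S,ts,.088),('baseS',S,bs,.019),('tipD',D,td,.088),('baseD',D,bd,.019)]:
    P=[onplane(c,p,z) for p in L]; print(nm,np.round(P,4)[:,:2].tolist(),fit(P,0))
for A in (ts,):
    for p in A:
        print(min(((two(S,p,D,q)[1],two(S,p,D,q)[0].round(4).tolist()) for q in td)))
for nm,c,pads,z in [('coarseS',S,[(318.4,277.3),(333,281.8),(347.8,286.2),(362.6,290.8),(377.7,295.3),(393,299.9)],.036),('coarseD',D,[(353.2,246.8),(360.7,237.4),(367.8,228.1),(375,219.2),(381.6,210.4),(388.2,202.1)],.036)]:
    P=[onplane(c,p,z) for p in pads]; print(nm,fit(P,0),np.linalg.norm(P[0]-P[-1]))
for n,c in (('scene',S),('side',D)):
    im=cv2.imread(f'pics/{n}0.png'); hsv=cv2.cvtColor(im,cv2.COLOR_BGR2HSV)
    m=((hsv[...,0]>95)&(hsv[...,0]<125)&(hsv[...,1]<100)&(hsv[...,1]>8)&(hsv[...,2]>100)).astype(np.uint8)
    k,l,st,ce=cv2.connectedComponentsWithStats(m)
    s=(400,210) if n=='scene' else (289,186)
    i=l[s[1],s[0]]; ys,xs=np.nonzero(l==i)
    P=np.array([onplane(c,p,.024)[:2] for p in zip(xs,ys)]); cc,a=fit(P[::2],0)
    r=cv2.minAreaRect((P*1000).astype(np.float32)); print('fine',n,len(xs),cc,a,r)
# coarse holes
P=[onplane(S,p,.036) for p in [(384.9,315.4),(315.4,293.7),(394.8,283.4),(327.3,263.3)]]; print('coarse holes(biased)',np.round(P,4)[:,:2].tolist(),fit(P,0))
f0=f([(138,359),(93,457),(382,438),(343,540)],(340,100))
P=[onplane(S,p,.024) for p in f0]; print('fine holesS',np.round(P,4)[:,:2].tolist(),fit(P,0))
f1=f([(504,256),(608,299),(350,388),(457,438)],(170,100))
P=[onplane(D,p,.024) for p in f1]; print('fine holesD',np.round(P,4)[:,:2].tolist(),fit(P,0))
E
python3 meas.py
```

```text
tipS [[0.4786, 0.3326], [0.4689, 0.2651], [0.6091, 0.3129], [0.5991, 0.2445]] (array([0.53892027, 0.28878174]), np.float64(171.00275606383622))
baseS [[0.4795, 0.3321], [0.4691, 0.2649], [0.6098, 0.3133], [0.5995, 0.245]] (array([0.53946386, 0.28883304]), np.float64(171.6562191676214))
tipD [[0.6082, 0.3092], [0.598, 0.2423], [0.4777, 0.3285], [0.4695, 0.2634]] (array([0.53835178, 0.28584874]), np.float64(170.83120172279123))
baseD [[0.6063, 0.3068], [0.5966, 0.241], [0.4762, 0.3278], [0.4668, 0.2614]] (array([0.53647465, 0.28422085]), np.float64(170.67489814725025))
(np.float64(0.0026982427424160466), [0.4789, 0.3312, 0.0874])
(np.float64(0.0012577326497023851), [0.4693, 0.2636, 0.0887])
(np.float64(0.0024283856537790313), [0.6093, 0.3114, 0.0877])
(np.float64(0.0014862501625267526), [0.5992, 0.2442, 0.0873])
coarseS (array([ 0.5416153 , -0.09461984]), np.float64(9.861568050249991)) 0.14310000576402476
coarseD (array([ 0.54007357, -0.09707312]), np.float64(9.726348108800341)) 0.14295919865098447
fine scene 1088 [0.53742075 0.11240992] 6.090196863953376 ((536.3882446289062, 112.56378173828125), (168.99685668945312, 33.83170700073242), 5.875134468078613)
fine side 787 [0.53077702 0.10865224] 6.123634867276564 ((535.0943603515625, 108.87704467773438), (167.08619689941406, 32.868003845214844), 5.908741474151611)
coarse holes(biased) [[0.6124, -0.1171], [0.483, -0.1392], [0.6007, -0.05], [0.4711, -0.0723]] (array([ 0.54179906, -0.0946546 ]), np.float64(9.653166174693695))
fine holesS [[0.4671, 0.1393], [0.4749, 0.0712], [0.5989, 0.1529], [0.6061, 0.0853]] (array([0.5367342 , 0.11215303]), np.float64(5.928451405526213))
fine holesD [[0.5949, 0.1484], [0.6031, 0.0816], [0.4644, 0.1353], [0.4719, 0.0678]] (array([0.53359041, 0.10827827]), np.float64(5.606679406325128))
```

Both views agree to about 4 mm, and post spacing, tip height and hole spacing match the given sizes. The averaged poses are:

| Item | Position (m) | Angle |
|---|---|---|
| Stand | (0.5385, 0.287) | -9.0° |
| Coarse board | (0.541, -0.096) | +9.8° |
| Fine board | (0.535, 0.1105) | +5.9° |

Moving above the coarse board now.

>>> drive_tool(
  increments=[
    [[15, -38, 0], 1.9, 1],
    [[15, -38, 0], 1.9, 1],
    [[15, -38, 0], 1.9, 1],
    [[15, -38, 0], 1.9, 1],
    [[15, -38, 0], 1.9, 1],
    [[15, -38, 0], 1.9, 1],
    [[15, -38, 0], 1.9, 1],
    [[15, -38, 0], 1.9, 1],
    [[15, -38, 0], 1.9, 1],
    [[15, -38, 0], 1.9, 1],
    [[15, -38, 0], 1.9, 1],
    [[15, -38, 0], 1.9, 1],
    [[15, -38, 0], 1.9, 1],
    [[15, -38, 0], 1.9, 1],
    [[15, -38, 0], 1.9, 1],
    [[15, -38, 0], 1.9, 1],
    [[15, -38, 0], 1.9, 1],
    [[15, -38, 0], 1.9, 1],
  ],
  newtons=50,
)

```text
t: 1.95
position: [0.5362, -0.1165, 0.2503]
tool_rot: [-0.003, -0.105, 0.994, -0.001]
wrist_force: [0.0, -0.3, 0.3]
gripper_width: 0.996
```

```bash
cat > st.py <<'E'
from h import *
def st(tx=None,ty=None,ta=None):
    s=bot.read_state(); q=s['tool_rot']; M=R.from_quat([q[1],q[2],q[3],q[0]]).as_matrix()
    a=np.degrees(np.arctan2(M[1,1],M[0,1])); p=s['position']
    print('t',round(s['t'],2),'p',p.round(4),'yang',round(a,2),'tilt',np.round(M[:2,2],4),'F',s['wrist_force'].round(1),'w',round(s['gripper_width'],3),'j7',round(s['joint_pos'][6],2),'tips',bot.tcp_to_tips)
    if tx is not None: print('need mm',(tx-p[0])*1e3,(ty-p[1])*1e3,'deg',ta+90-a)
    return s
E
python3 -c "
from st import *
st(.541,-.096,9.8)"
```

```text
t 1.95 p [ 0.5362 -0.1165  0.2503] yang 102.02 tilt [-0.0049 -0.0021] F [ 0.  -0.3  0.3] w 0.996 j7 2.04 tips 0.025
need mm 4.771984490869463 20.452568113021734 deg -2.221942312046224
```

>>> drive_tool(
  increments=[
    [[5, 20, 0], -2.2, 1],
    [[0, 0, -30], 0, 1],
    [[0, 0, -30], 0, 1],
    [[0, 0, -10], 0, 1],
    [[0, 0, 0], 0, 1],
  ],
)

```text
t: 2.45
position: [0.5427, -0.108, 0.1796]
tool_rot: [-0.001, -0.076, 0.997, -0.004]
wrist_force: [-0.2, -0.1, -0.1]
gripper_width: 1.0
```

```bash
python3 -c "
from st import *
st(.541,-.096,9.8)
print(cam('wrist'))
cv2.imwrite('pics/w1.png',bot.get_image('wrist')[:,:,::-1])"
```

```text
t 2.45 p [ 0.5427 -0.108   0.1796] yang 98.76 tilt [-0.001  -0.0082] F [-0.2 -0.1 -0.1] w 1.0 j7 2.01 tips 0.025
need mm -1.6848258221391355 11.953730397907508 deg 1.0403200242639912
{'f': np.float64(357.29930685881794), 'cx': 322.5807116575353, 'cy': 237.1663592816335, 'o': array([ 0.46869055, -0.120106  ,  0.2975282 ]), 'R': array([[-0.1528012 ,  0.94463406,  0.29037611],
       [ 0.98822565,  0.14838998,  0.03728901],
       [-0.00786444,  0.29265493, -0.95618578]])}
```

View pics/w1.png

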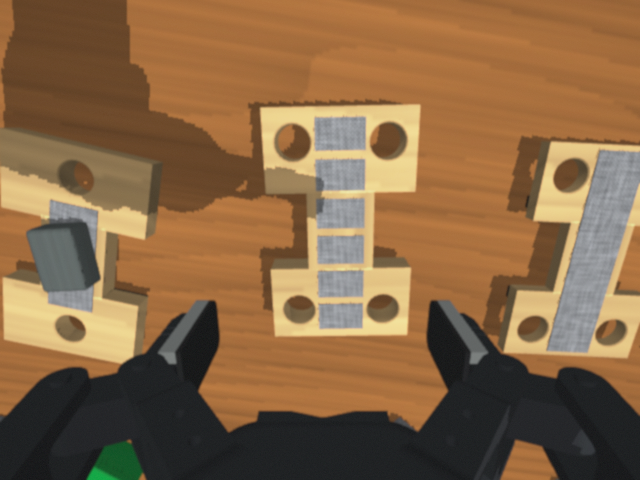

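The wrist view shows the coarse board's six pads running from (340,133) to (340,316). The fingers straddle it, slightly offset. I'll cross-check its position from this view.

```bash
cat > wr.py <<'E'
from st import *
def fitP(P):
    P=np.array(P)[:,:2]; c=P.mean(0); u=np.linalg.svd(P-c)[2][0]; return c.round(4),np.degrees(np.arctan2(u[1],u[0]))
E
python3 - <<'E'
from wr import *
c=cam('wrist'); im=cv2.imread('pics/w1.png'); hsv=cv2.cvtColor(im,cv2.COLOR_BGR2HSV)
m=((hsv[...,0]>95)&(hsv[...,0]<125)&(hsv[...,1]>12)&(hsv[...,2]>90)).astype(np.uint8)
k,l,s,ce=cv2.connectedComponentsWithStats(m)
L=[tuple(ce[i]) for i in range(1,k) if 300<s[i,4]<4000 and 300<ce[i][0]<380 and ce[i][1]<340]
print(L)
P=[onplane(c,p,.036) for p in L]; print(fitP(P),np.round(P,4).tolist())
P=[onplane(c,p,.036) for p in [(292,142),(388,140),(300,309),(382,308)]]; print('holes',fitP(P),np.round(P,4)[:,:2].tolist())
E
```

```text
[]Traceback (most recent call last):
  File "<stdin>", line 7, in <module>
  File "wr.py", line 3, in fitP
    P=np.array(P)[:,:2]; c=P.mean(0); u=np.linalg.svd(P-c)[2][0]; return c.round(4),np.degrees(np.arctan2(u[1],u[0]))
      ~~~~~~~~~~~^^^^^^
IndexError: too many indices for array: array is 1-dimensional, but 2 were indexed
```

```bash
python3 - <<'E'
from wr import *
c=cam('wrist')
P=[onplane(c,p,.036) for p in [(340,133),(340,174),(340,213),(340,250),(340,284),(340,316)]]; print(fitP(P),np.linalg.norm(P[0]-P[-1]))
P=[onplane(c,p,.036) for p in [(292,142),(388,140),(300,309),(382,308)]]; print('holes',fitP(P),np.round(P,4)[:,:2].tolist())
st(.541,-.096,9.8)
E
```

```text
(array([ 0.5424, -0.0972]), np.float64(9.623847202185088)) 0.14458307560386804
holes (array([ 0.5416, -0.097 ]), np.float64(10.01245985077714)) [[0.4823, -0.1419], [0.4705, -0.075], [0.6124, -0.1185], [0.601, -0.0525]]
t 2.5 p [ 0.543  -0.1078  0.1802] yang 98.78 tilt [-0.0001 -0.0079] F [ 0.8  0.3 -0.8] w 1.002 j7 2.01 tips 0.025
need mm -2.029657779470617 11.78197148272421 deg 1.0231225868059965
```

>>> drive_tool(
  increments=[
    [[-1.5, 11, 0], 1, 1],
    [[0, 0, -20], 0, 1],
    [[0, 0, -30], 0, 1],
    [[0, 0, -30], 0, 1],
    [[0, 0, -10], 0, 1],
    [[0, 0, 0], 0, 1],
  ],
)

```text
t: 3.1
position: [0.5494, -0.0908, 0.0976]
tool_rot: [0.009, -0.09, 0.996, -0.003]
wrist_force: [0.1, 0.0, 0.9]
gripper_width: 1.0
```

```bash
python3 -c "
from st import *
st(.5415,-.0965,9.8)"
```

```text
t 3.1 p [ 0.5494 -0.0908  0.0976] yang 100.32 tilt [ 0.0191 -0.0036] F [0.1 0.  0.9] w 1.0 j7 2.08 tips 0.025
need mm -7.943963758890837 -5.721325655903595 deg -0.5170177997824226
```

>>> drive_tool(
  increments=[
    [[-8, -5.5, 0], -0.5, 1],
    [[0, 0, 0], 0, 1],
    [[0, 0, 0], 0, 1],
  ],
)

```text
t: 3.4
position: [0.5437, -0.0964, 0.1018]
tool_rot: [0.013, -0.086, 0.996, -0.003]
wrist_force: [-0.0, 1.3, 0.2]
gripper_width: 1.002
```

```bash
python3 -c "
from st import *
st(.5415,-.0965,9.8)"
```

```text
t 3.4 p [ 0.5437 -0.0964  0.1018] yang 99.83 tilt [ 0.0257 -0.0033] F [-0.   1.3  0.2] w 1.002 j7 2.08 tips 0.025
need mm -2.193363626040168 -0.08113360950620652 deg -0.028529375100546872
```

>>> drive_tool(
  increments=[
    [[-2, 0, -15], 0, 1],
    [[0, 0, -15], 0, 1],
    [[0, 0, -15], 0, 1],
    [[0, 0, -12], 0, 1],
    [[0, 0, -6], 0, 1],
    [[0, 0, 0], 0, 1],
  ],
)

```text
t: 4.0
position: [0.5414, -0.0966, 0.0337]
tool_rot: [0.013, -0.085, 0.996, -0.003]
wrist_force: [0.5, 0.2, 0.5]
gripper_width: 0.999
```

```bash
python3 -c "
from st import *
st(.5415,-.0965,9.8)"
```

```text
t 4.0 p [ 0.5414 -0.0966  0.0337] yang 99.8 tilt [ 0.0264 -0.0029] F [0.5 0.2 0.5] w 0.999 j7 2.14 tips 0.025
need mm 0.08461984172392079 0.059102173255734525 deg -0.0020186036500149385
```

On target with the grasp point at mid-thickness, so I'm closing the gripper.

>>> drive_tool(
  increments=[
    [[0, 0, 0], 0, 0],
    [[0, 0, 0], 0, 0],
    [[0, 0, 0], 0, 0],
    [[0, 0, 0], 0, 0],
    [[0, 0, 0], 0, 0],
    [[0, 0, 0], 0, 0],
    [[0, 0, 0], 0, 0],
    [[0, 0, 0], 0, 0],
  ],
  newtons=50,
)

```text
t: 4.8
position: [0.5412, -0.0964, 0.0339]
tool_rot: [0.013, -0.086, 0.996, -0.002]
wrist_force: [0.2, 0.6, -2.5]
gripper_width: 0.576
```

>>> drive_tool(
  increments=[
    [[0, 0, 10], 0, 0],
    [[0, 0, 15], 0, 0],
    [[0, 0, 20], 0, 0],
    [[0, 0, 20], 0, 0],
    [[0, 0, 20], 0, 0],
    [[0, 0, 20], 0, 0],
    [[0, 0, 20], 0, 0],
    [[0, 0, 20], 0, 0],
    [[0, 0, 0], 0, 0],
  ],
)

```text
t: 5.7
position: [0.5404, -0.098, 0.1931]
tool_rot: [0.016, -0.084, 0.996, -0.002]
wrist_force: [0.4, 0.4, -1.6]
gripper_width: 0.577
```

```bash
python3 -c "
from st import *
st(.5385,.287,-9)
cv2.imwrite('pics/s2.png',bot.get_image('scene')[:,:,::-1])"
```

```text
t 5.7 p [ 0.5404 -0.098   0.1931] yang 99.61 tilt [ 0.0316 -0.0018] F [ 0.4  0.4 -1.6] w 0.577 j7 2.0 tips 0.025
need mm -1.9226112327433986 385.00114572970244 deg -18.607089579728793
```

View pics/s2.png

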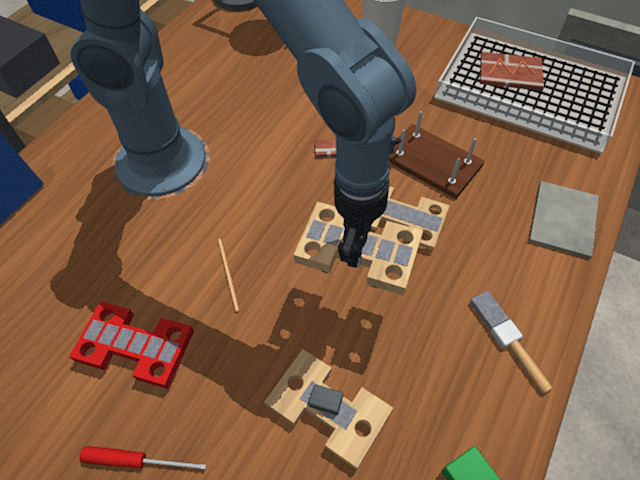

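The coarse board is gripped and lifted (centre about (355,245)), with its feet about 159 mm up. Carrying it over the stand.

>>> drive_tool(
  increments=[
    [[0, 10, 0], -1, 0],
    [[0, 20, 0], -1, 0],
    [[0, 30, 0], -1.5, 0],
    [[0, 30, 0], -1.5, 0],
    [[0, 30, 0], -1.5, 0],
    [[0, 30, 0], -1.5, 0],
    [[0, 30, 0], -1.5, 0],
    [[0, 30, 0], -1.5, 0],
    [[0, 30, 0], -1.5, 0],
    [[0, 30, 0], -1.5, 0],
    [[0, 30, 0], -1.5, 0],
    [[0, 30, 0], -1.5, 0],
    [[0, 30, 0], -1, 0],
    [[0, 15, 0], -0.5, 0],
    [[0, 5, 0], 0, 0],
    [[0, 0, 0], 0, 0],
    [[0, 0, 0], 0, 0],
  ],
)

```text
t: 7.45
position: [0.5188, 0.2883, 0.172]
tool_rot: [-0.003, 0.089, 0.996, -0.012]
wrist_force: [0.5, -0.6, -3.1]
gripper_width: 0.574
```

```bash
python3 -c "
from st import *
st(.5385,.287,-9)"
```

```text
t 7.45 p [0.5188 0.2883 0.172 ] yang 79.83 tilt [-0.008  -0.0233] F [ 0.5 -0.6 -3.1] w 0.574 j7 0.95 tips 0.025
need mm 19.724927498210754 -1.307474693033328 deg 1.1692799806257455
```

>>> drive_tool(
  increments=[
    [[10, -1, 0], 1, 0],
    [[9, 0, 0], 0, 0],
    [[0, 0, 0], 0, 0],
    [[0, 0, 0], 0, 0],
  ],
)

```text
t: 7.85
position: [0.5388, 0.2805, 0.1711]
tool_rot: [-0.004, 0.084, 0.996, -0.014]
wrist_force: [0.4, 0.5, -2.1]
gripper_width: 0.575
```

```bash
python3 -c "
from st import *
st(.5385,.287,-9)
for n in ('scene','side','wrist'): cv2.imwrite(f'pics/{n}3.png',bot.get_image(n)[:,:,::-1])
a=cv2.imread('pics/scene3.png')[60:240,330:530];b=cv2.imread('pics/side3.png')[40:220,130:330]
cv2.imwrite('pics/z3.png',cv2.resize(np.hstack([a,b]),None,fx=2,fy=2))
"
```

```text
t 7.85 p [0.5388 0.2805 0.1711] yang 80.38 tilt [-0.0101 -0.0271] F [ 0.4  0.5 -2.1] w 0.575 j7 1.0 tips 0.025
need mm -0.300262562150877 6.52766741118721 deg 0.62430201304376
```

View pics/z3.png

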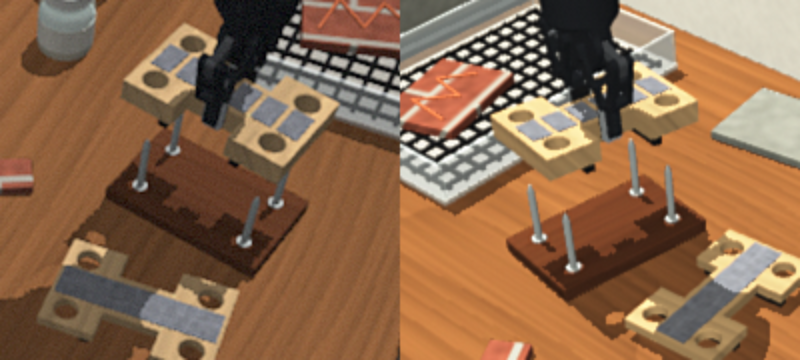

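View pics/wrist3.png

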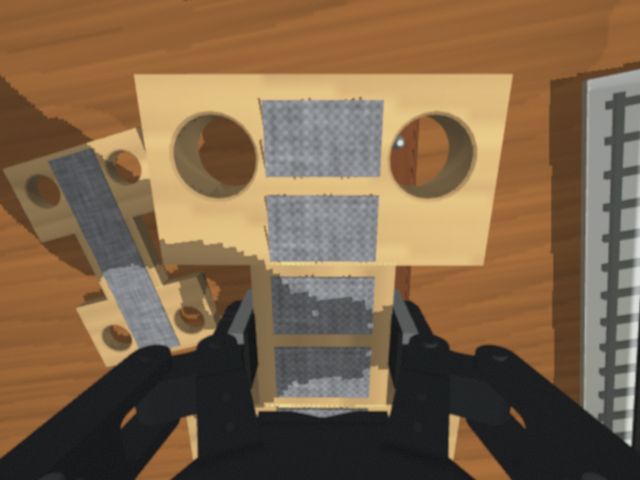

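The holes are visible in both views, with the posts below. I'll triangulate the board's hole centres against the tool position.

```bash
python3 - <<'E'
from wr import *
S=cam('scene');D=cam('side')
s=[(193,43),(155,78),(307,103),(267,143)];s=[(330+(x+.5)/2-.5,60+(y+.5)/2-.5) for x,y in s]
d=[(517,117),(551,144),(650,86),(682,97)];d=[(130+(x-400+.5)/2-.5,40+(y+.5)/2-.5) for x,y in d]
for zt in (.173,):
    print('S',fitP([onplane(S,p,zt) for p in s])); print('D',fitP([onplane(D,p,zt) for p in d]))
for p in s: print(min((two(S,p,D,q)[1].round(4),two(S,p,D,q)[0].round(4).tolist()) for q in d))
E
```

```text
S (array([0.5378, 0.2816]), np.float64(-13.028020713531332))
D (array([0.5381, 0.2686]), np.float64(-22.26598720347941))
(np.float64(0.0018), [0.4787, 0.3311, 0.1699])
(np.float64(0.001), [0.4663, 0.2646, 0.1714])
(np.float64(0.0138), [0.5921, 0.4398, 0.0416])
(np.float64(0.0077), [0.5979, 0.2145, 0.1852])
```

```bash
python3 - <<'E'
from wr import *
S=cam('scene');W=cam('wrist')
z=.1711-.034+.036
a,b=onplane(W,(216,155),z),onplane(W,(432,155),z); print(a,b,np.linalg.norm(a-b)); 
v=b-a; yang=np.degrees(np.arctan2(v[1],v[0])); print('yang',yang)
m=(a+b)/2; t=np.radians(yang-90); 
print('centre', m+66e-3*np.array([np.cos(t),np.sin(t),0]), 'or', m-66e-3*np.array([np.cos(t),np.sin(t),0]))
print('tip',onplane(W,(400,143),.088))
im=cv2.imread('pics/scene3.png')[75:150,390:500]; cv2.imwrite('pics/z3b.png',cv2.resize(im,None,fx=7,fy=7,interpolation=cv2.INTER_CUBIC)[:600,:800])
st(.5385,.287,-9)
E
```

```text
[0.46737186 0.25702296 0.1731    ] [0.4786039  0.32479471 0.1731    ] 0.06869620400330476
yang 80.58971021984598
centre [0.5380997  0.28011763 0.1731    ] or [0.40787605 0.30170004 0.1731    ]
tip [0.47887579 0.32995023 0.088     ]
t 8.0 p [0.5385 0.2812 0.1712] yang 80.45 tilt [-0.0099 -0.0266] F [-0.8 -0.  -2. ] w 0.575 j7 1.0 tips 0.025
need mm 0.030110424966256488 5.757229321790069 deg 0.5475282809983639
```

View pics/z3b.png

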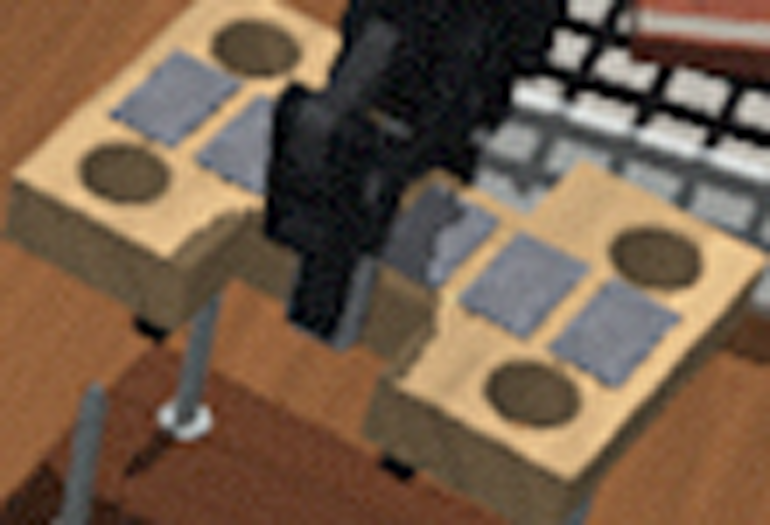

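Wrist-based board centre (0.538, 0.280) matches the TCP, and the post tip agrees with triangulation within about 1 mm. Correcting, then lowering to just above the tips.

>>> drive_tool(
  increments=[
    [[0, 6, 0], 0.5, 0],
    [[0, 0, -10], 0, 0],
    [[0, 0, -15], 0, 0],
    [[0, 0, -8], 0, 0],
    [[0, 0, 0], 0, 0],
    [[0, 0, 0], 0, 0],
  ],
)

```text
t: 8.6
position: [0.5362, 0.2889, 0.1339]
tool_rot: [-0.005, 0.077, 0.997, -0.014]
wrist_force: [-0.1, -0.2, -2.3]
gripper_width: 0.578
```

```bash
python3 -c "
from st import *
st(.539,.287,-9)"
```

```text
t 8.6 p [0.5362 0.2889 0.1339] yang 81.15 tilt [-0.0125 -0.0272] F [-0.1 -0.2 -2.3] w 0.578 j7 1.01 tips 0.025
need mm 2.838231417087167 -1.9137359500633333 deg -0.15029935022671737
```

>>> drive_tool(
  increments=[
    [[3, -2, 0], 0, 0],
    [[0, 0, -8], 0, 0],
    [[0, 0, -10], 0, 0],
    [[0, 0, -10], 0, 0],
    [[0, 0, -5], 0, 0],
    [[0, 0, 0], 0, 0],
  ],
)

```text
t: 9.2
position: [0.54, 0.2864, 0.0983]
tool_rot: [-0.005, 0.078, 0.997, -0.014]
wrist_force: [-0.3, -1.1, -3.0]
gripper_width: 0.573
```

```bash
python3 -c "
from st import *
st(.539,.287,-9)
for n in ('scene','side'): cv2.imwrite(f'pics/{n}4.png',bot.get_image(n)[:,:,::-1])
a=cv2.imread('pics/scene4.png')[60:240,330:530];b=cv2.imread('pics/side4.png')[40:220,130:330]
cv2.imwrite('pics/z4.png',cv2.resize(np.hstack([a,b]),None,fx=2,fy=2))
"
```

```text
t 9.2 p [0.54   0.2864 0.0983] yang 81.11 tilt [-0.0117 -0.027 ] F [-0.3 -1.1 -3. ] w 0.573 j7 1.03 tips 0.025
need mm -0.9634614356914817 0.5867277667823134 deg -0.1128585145174128
```

View pics/z4.png

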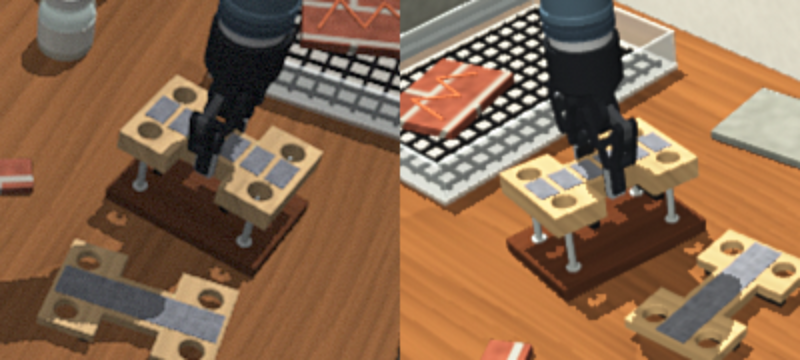

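The posts have entered the holes and there's no abnormal force. I'll lower it about 46 mm gently.

>>> drive_tool(
  increments=[
    [[-0.5, 0.5, -6], 0, 0],
    [[0, 0, -8], 0, 0],
    [[0, 0, -8], 0, 0],
    [[0, 0, -8], 0, 0],
    [[0, 0, -6], 0, 0],
    [[0, 0, -4], 0, 0],
    [[0, 0, -2], 0, 0],
    [[0, 0, 0], 0, 0],
  ],
)

```text
t: 10.1
position: [0.5404, 0.2879, 0.054]
tool_rot: [-0.004, 0.077, 0.997, -0.013]
wrist_force: [-0.2, -0.0, -1.6]
gripper_width: 0.58
```

```bash
python3 -c "
from st import *
st(.539,.287,-9)"
```

```text
t 10.1 p [0.5404 0.2879 0.054 ] yang 81.13 tilt [-0.0093 -0.0253] F [-0.2 -0.  -1.6] w 0.58 j7 1.05 tips 0.025
need mm -1.4210854150034091 -0.8527300520097536 deg -0.1343043549958196
```

>>> drive_tool(
  increments=[
    [[-1, -0.5, -2], 0, 0],
    [[0, 0, -1.5], 0, 0],
    [[0, 0, 0], 0, 0],
  ],
)

```text
t: 10.4
position: [0.5407, 0.288, 0.0543]
tool_rot: [-0.003, 0.077, 0.997, -0.012]
wrist_force: [1.0, -0.6, -2.4]
gripper_width: 0.574
```

```bash
python3 -c "
from st import *
st(.539,.287,-9)"
```

```text
t 10.4 p [0.5407 0.288  0.0543] yang 81.12 tilt [-0.0079 -0.0228] F [ 1.  -0.6 -2.4] w 0.574 j7 1.05 tips 0.025
need mm -1.7333537562655987 -0.9502682672415386 deg -0.11855239342678203
```

>>> drive_tool(
  increments=[
    [[0, 0, -4], 0, 0],
    [[0, 0, -4], 0, 0],
    [[0, 0, 0], 0, 0],
  ],
)

```text
t: 10.7
position: [0.5416, 0.2883, 0.0533]
tool_rot: [-0.004, 0.078, 0.997, -0.01]
wrist_force: [0.0, 0.4, -3.0]
gripper_width: 0.575
```

```bash
python3 -c "
from st import *
st(.539,.287,-9)"
```

```text
t 10.7 p [0.5416 0.2883 0.0533] yang 81.04 tilt [-0.0097 -0.0195] F [ 0.   0.4 -3. ] w 0.575 j7 1.06 tips 0.025
need mm -2.6259280940510443 -1.3335599152108357 deg -0.0427204465749611
```

```bash
python3 -c "
from st import *
for n in ('scene','side'): cv2.imwrite(f'pics/{n}5.png',bot.get_image(n)[:,:,::-1])
a=cv2.imread('pics/scene5.png')[80:220,360:510];b=cv2.imread('pics/side5.png')[70:210,150:300]
cv2.imwrite('pics/z5.png',cv2.resize(np.hstack([a,b]),None,fx=2.6,fy=2.6,interpolation=cv2.INTER_CUBIC))
s=st(); print(s['joint_pos'].round(3),s['joint_torque'].round(2),s['qvel'].round(3),s['ft_torque'])
"
```

```text
t 10.8 p [0.5418 0.2884 0.0524] yang 81.05 tilt [-0.0088 -0.0196] F [ 0.   0.4 -1.7] w 0.57 j7 1.06 tips 0.025
[-0.845  0.595  0.358  1.817 -0.261  0.794  1.058] [-1.000e-02 -4.570e+01  6.300e+00 -1.909e+01  6.000e-02  1.800e-01
  1.000e-02] [-0.002  0.017 -0.009  0.011 -0.005 -0.023 -0.001] [ 0.12663342 -0.10636368 -0.00853791]
```

View pics/z5.png

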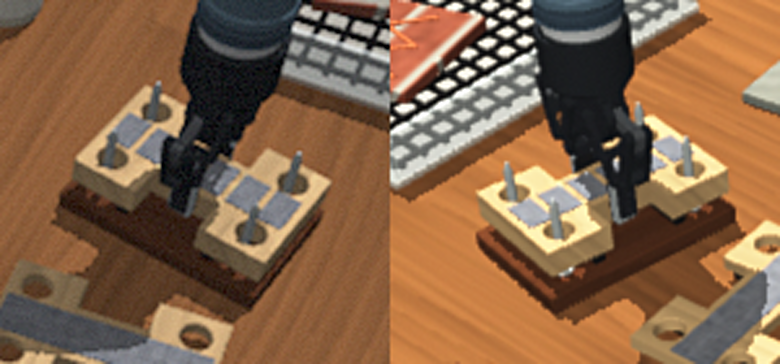

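View pics/side5.png

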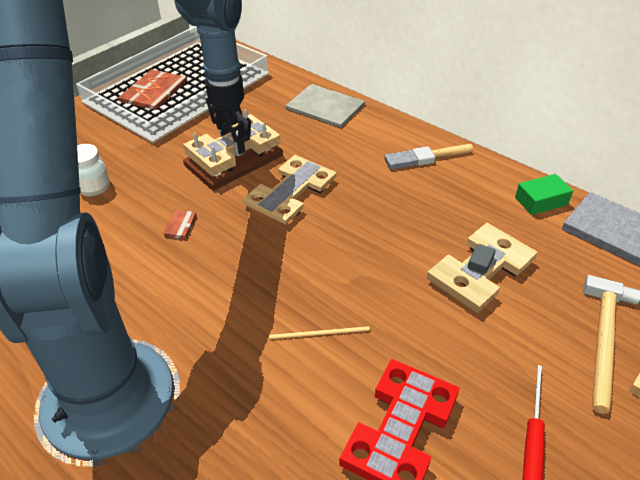

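The board is over all four posts and nearly down, still carried by the gripper. I'll continue.

>>> drive_tool(
  increments=[
    [[-3, -1.5, -4], 0, 0],
    [[0, 0, -4], 0, 0],
    [[0, 0, -4], 0, 0],
    [[0, 0, 0], 0, 0],
  ],
)

```text
t: 11.2
position: [0.542, 0.2884, 0.0528]
tool_rot: [-0.004, 0.079, 0.997, -0.007]
wrist_force: [0.5, -0.4, -2.7]
gripper_width: 0.573
```

```bash
python3 -c "
from st import *
s=st(.539,.287,-9); print(s['ft_torque'].round(2))"
```

```text
t 11.2 p [0.542  0.2884 0.0528] yang 80.99 tilt [-0.0087 -0.013 ] F [ 0.5 -0.4 -2.7] w 0.573 j7 1.06 tips 0.025
need mm -2.985873184911836 -1.4069507333875908 deg 0.014020924539735802
[ 0.05 -0.11 -0.05]
```

TCP height (0.0528) is within 1 mm of the seated value (0.0519), the tilt is levelling out and further descent is blocked, so the feet are on the base. Releasing.

>>> drive_tool(
  increments=[
    [[0, 0, 0], 0, 0.7],
    [[0, 0, 0], 0, 0.8],
    [[0, 0, 0], 0, 1],
    [[0, 0, 0], 0, 1],
    [[0, 0, 0], 0, 1],
  ],
)

```text
t: 11.7
position: [0.5421, 0.2888, 0.0508]
tool_rot: [-0.003, 0.078, 0.997, -0.007]
wrist_force: [0.0, -0.4, 0.1]
gripper_width: 0.999
```

```bash
python3 -c "
from st import *
s=st(.539,.287,-9)"
```

```text
t 11.7 p [0.5421 0.2888 0.0508] yang 81.03 tilt [-0.0079 -0.0136] F [ 0.  -0.4  0.1] w 0.999 j7 1.06 tips 0.025
need mm -3.0699528562869727 -1.7837856131709406 deg -0.03286817963831368
```

>>> drive_tool(
  increments=[
    [[0, 0, 10], 0, 1],
    [[0, 0, 15], 0, 1],
    [[0, 0, 20], 0, 1],
    [[0, 0, 25], 0, 1],
    [[0, 0, 25], 0, 1],
    [[0, 0, 25], 0, 1],
    [[0, 0, 20], 0, 1],
    [[0, 0, 0], 0, 1],
  ],
)

```text
t: 12.5
position: [0.5425, 0.288, 0.2035]
tool_rot: [-0.002, 0.079, 0.997, -0.006]
wrist_force: [0.4, 0.7, 0.5]
gripper_width: 0.999
```

```bash
python3 -c "
from st import *
st(.535,.1105,5.9)
for n in ('scene','side'): cv2.imwrite(f'pics/{n}6.png',bot.get_image(n)[:,:,::-1])
a=cv2.imread('pics/scene6.png')[80:220,360:510];b=cv2.imread('pics/side6.png')[70:210,150:300]
cv2.imwrite('pics/z6.png',cv2.resize(np.hstack([a,b]),None,fx=2.6,fy=2.6,interpolation=cv2.INTER_CUBIC))
"
```

```text
t 12.5 p [0.5425 0.288  0.2035] yang 80.95 tilt [-0.004 -0.011] F [0.4 0.7 0.5] w 0.999 j7 1.0 tips 0.025
need mm -7.510932272580373 -177.520698856091 deg 14.94794430066979
```

View pics/z6.png

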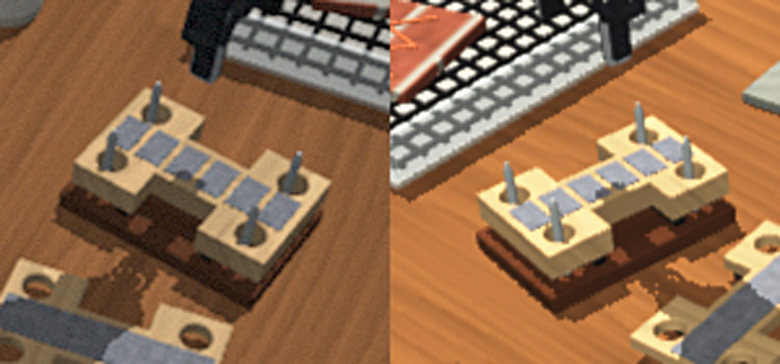

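The coarse board sits over all four posts, feet down and flat. I'll check its height by triangulating the end pads, scene (130,131)/(278,212) and side (530,214)/(672,150).

```bash
python3 - <<'E'
from wr import *
S=cam('scene');D=cam('side');k=2.6
f=lambda p,o:((p[0]+.5)/k-.5+o[0],(p[1]+.5)/k-.5+o[1])
P=[]
for a,b in [((130,131),(530-390,214)),((278,212),(672-390,150))]:
    r=two(S,f(a,(360,80)),D,f(b,(150,70))); P.append(r[0]); print(r[0].round(4),r[1].round(4))
print('centre',(P[0]+P[1])/2,'len',np.linalg.norm(P[0]-P[1]),'ang',np.degrees(np.arctan2(*(P[1]-P[0])[[1,0]])))
E
```

```text
[0.4715 0.3019 0.0535] 0.0029
[0.6127 0.2779 0.052 ] 0.0022
centre [0.5421324  0.28991314 0.05276894] len 0.1431970094293716 ang -9.64238635534324
```

>>> drive_tool(
  increments=[
    [[-1, -10, 0], 1, 1],
    [[-1, -20, 0], 2, 1],
    [[-1, -25, 0], 2, 1],
    [[-1, -25, 0], 2, 1],
    [[-1, -25, 0], 2, 1],
    [[-1, -25, 0], 2, 1],
    [[-1, -25, 0], 2, 1],
    [[0, -15, 0], 1.5, 1],
    [[0, -5, 0], 0.5, 1],
    [[0, 0, 0], 0, 1],
    [[0, 0, 0], 0, 1],
  ],
)

```text
t: 13.7
position: [0.5183, 0.096, 0.1831]
tool_rot: [-0.018, -0.06, 0.998, -0.017]
wrist_force: [-0.0, 0.1, 0.6]
gripper_width: 0.995
```

```bash
python3 -c "
from st import *
st(.535,.1105,5.9)
cv2.imwrite('pics/w7.png',bot.get_image('wrist')[:,:,::-1])
c=cam('wrist'); np.savez('w7.npz',**c)"
```

```text
t 13.7 p [0.5183 0.096  0.1831] yang 96.87 tilt [-0.0339 -0.0352] F [-0.   0.1  0.6] w 0.995 j7 1.52 tips 0.025
need mm 16.682864129506925 14.54947989741448 deg -0.9696223851772601
```

View pics/w7.png

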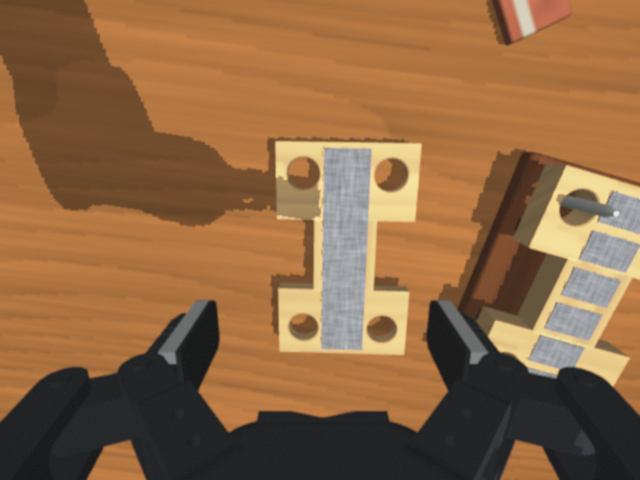

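Coarse board top is at 0.053 (0.054 means fully down), centred within about 4 mm and in line. In the wrist view the fine board's holes are at (303,172), (391,175), (303,326) and (381,328).

```bash
python3 - <<'E'
from wr import *
c=dict(np.load('w7.npz'))
P=[onplane(c,p,.024) for p in [(303,172),(391,175),(303,326),(381,328)]]; print('holes',fitP(P),np.round(P,4)[:,:2].tolist())
P=[onplane(c,p,.024) for p in [(324,148),(371,149),(322,349),(363,349)]]; print('strip',fitP(P))
st(.535,.1105,5.9)
E
```

```text
holes (array([0.5356, 0.1096]), np.float64(6.176087276042555)) [[0.4733, 0.0688], [0.4672, 0.1365], [0.6047, 0.0829], [0.5973, 0.1501]]
strip (array([0.537 , 0.1102]), np.float64(6.472658588262581))
t 13.75 p [0.5183 0.0962 0.1831] yang 96.91 tilt [-0.0341 -0.0353] F [-0.5  0.3  0.3] w 0.999 j7 1.52 tips 0.025
need mm 16.74801441266771 14.269473463613805 deg -1.0099603429384985
```

>>> drive_tool(
  increments=[
    [[9, 7, 0], -0.4, 1],
    [[8, 6, 0], -0.4, 1],
    [[0, 0, -15], 0, 1],
    [[0, 0, -25], 0, 1],
    [[0, 0, -25], 0, 1],
    [[0, 0, -15], 0, 1],
    [[0, 0, 0], 0, 1],
    [[0, 0, 0], 0, 1],
  ],
)

```text
t: 14.55
position: [0.5379, 0.1189, 0.0965]
tool_rot: [-0.017, -0.059, 0.998, -0.016]
wrist_force: [1.5, -0.0, -0.6]
gripper_width: 1.0
```

```bash
python3 -c "
from st import *
st(.536,.110,6.1)"
```

```text
t 14.55 p [0.5379 0.1189 0.0965] yang 96.75 tilt [-0.033  -0.0336] F [ 1.5 -0.  -0.6] w 1.0 j7 1.56 tips 0.025
need mm -1.8879796971805751 -8.886761672650984 deg -0.6476011732840874
```

>>> drive_tool(
  increments=[
    [[-2, -9, 0], -0.5, 1],
    [[0, 0, -10], 0, 1],
    [[0, 0, -15], 0, 1],
    [[0, 0, -10], 0, 1],
    [[0, 0, 0], 0, 1],
  ],
)

```text
t: 15.05
position: [0.5375, 0.1095, 0.0608]
tool_rot: [-0.015, -0.054, 0.998, -0.015]
wrist_force: [-0.2, -0.0, -0.2]
gripper_width: 0.999
```

```bash
python3 -c "
from st import *
st(.536,.110,6.1)"
```

```text
t 15.05 p [0.5375 0.1095 0.0608] yang 96.19 tilt [-0.0288 -0.0316] F [-0.2 -0.  -0.2] w 0.999 j7 1.59 tips 0.025
need mm -1.5084437835810593 0.47877452525162123 deg -0.08975054236013591
```

>>> drive_tool(
  increments=[
    [[-1.5, 0.5, -10], 0, 1],
    [[0, 0, -10], 0, 1],
    [[0, 0, -8], 0, 1],
    [[0, 0, 0], 0, 1],
  ],
)

```text
t: 15.45
position: [0.5356, 0.1104, 0.0299]
tool_rot: [-0.016, -0.054, 0.998, -0.015]
wrist_force: [-0.2, -0.5, 0.0]
gripper_width: 0.999
```

```bash
python3 -c "
from st import *
st(.536,.110,6.1)"
```

```text
t 15.45 p [0.5356 0.1104 0.0299] yang 96.21 tilt [-0.0295 -0.0316] F [-0.2 -0.5  0. ] w 0.999 j7 1.61 tips 0.025
need mm 0.4067962654261681 -0.3604910724992749 deg -0.11367637058430091
```

>>> drive_tool(
  increments=[
    [[0, 0, 0], 0, 0],
    [[0, 0, 0], 0, 0],
    [[0, 0, 0], 0, 0],
    [[0, 0, 0], 0, 0],
    [[0, 0, 0], 0, 0],
    [[0, 0, 0], 0, 0],
    [[0, 0, 0], 0, 0],
    [[0, 0, 0], 0, 0],
  ],
  newtons=50,
)

```text
t: 16.25
position: [0.5361, 0.1105, 0.0307]
tool_rot: [-0.015, -0.054, 0.998, -0.015]
wrist_force: [-0.8, 0.1, -1.1]
gripper_width: 0.579
```

```bash
python3 -c "
from st import *
st(.539,.287,-9)"
```

```text
t 16.25 p [0.5361 0.1105 0.0307] yang 96.21 tilt [-0.0284 -0.0311] F [-0.8  0.1 -1.1] w 0.579 j7 1.61 tips 0.025
need mm 2.877530160671049 176.480228300112 deg -15.214567770664218
```

>>> drive_tool(
  increments=[
    [[0, 0, 10], 0, 0],
    [[0, 0, 15], 0, 0],
    [[0, 0, 20], 0, 0],
    [[0, 0, 20], 0, 0],
    [[0, 0, 20], 0, 0],
    [[0, 0, 20], 0, 0],
    [[0, 0, 20], 0, 0],
    [[0, 0, 15], 0, 0],
    [[0, 0, 0], 0, 0],
    [[0, 0, 0], 0, 0],
  ],
)

```text
t: 17.25
position: [0.5363, 0.1092, 0.186]
tool_rot: [-0.012, -0.053, 0.998, -0.013]
wrist_force: [0.4, 0.2, -2.1]
gripper_width: 0.572
```

```bash
python3 -c "
from st import *
st(.539,.287,-9)
cv2.imwrite('pics/s8.png',bot.get_image('scene')[:,:,::-1])"
```

```text
t 17.25 p [0.5363 0.1092 0.186 ] yang 96.04 tilt [-0.0219 -0.0273] F [ 0.4  0.2 -2.1] w 0.572 j7 1.51 tips 0.025
need mm 2.651424356994725 177.81038962982808 deg -15.043805537851341
```

View pics/s8.png

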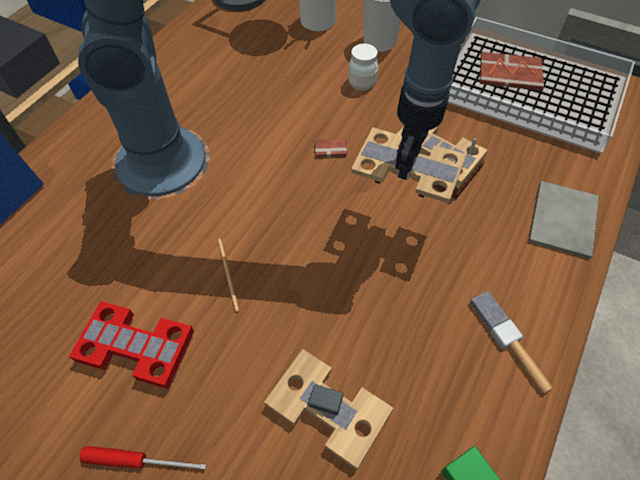

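The fine board is lifted (centre about (408,163)). Moving it over the stand.

>>> drive_tool(
  increments=[
    [[1, 10, 0], -1, 0],
    [[1, 15, 1], -1.5, 0],
    [[1, 20, 1], -1.5, 0],
    [[1, 20, 1], -1.5, 0],
    [[1, 20, 1], -2, 0],
    [[1, 20, 1], -2, 0],
    [[1, 20, 1], -2, 0],
    [[1, 20, 1], -1.5, 0],
    [[1, 15, 1], -1.5, 0],
    [[0, 10, 0], -0.5, 0],
    [[0, 5, 0], 0, 0],
    [[0, 0, 0], 0, 0],
    [[0, 0, 0], 0, 0],
  ],
)

```text
t: 18.6
position: [0.5357, 0.2835, 0.1793]
tool_rot: [-0.025, 0.086, 0.996, -0.02]
wrist_force: [-0.3, 0.1, -1.6]
gripper_width: 0.571
```

```bash
python3 -c "
from st import *
st(.539,.287,-9)"
```

```text
t 18.6 p [0.5357 0.2835 0.1793] yang 80.18 tilt [-0.0541 -0.0347] F [-0.3  0.1 -1.6] w 0.571 j7 1.0 tips 0.025
need mm 3.3025401802133647 3.465868327921673 deg 0.816738928338026
```

>>> drive_tool(
  increments=[
    [[3, 3.5, 0], 0.8, 0],
    [[0, 0, -8], 0, 0],
    [[0, 0, -12], 0, 0],
    [[0, 0, -12], 0, 0],
    [[0, 0, -6], 0, 0],
    [[0, 0, 0], 0, 0],
    [[0, 0, 0], 0, 0],
  ],
)

```text
t: 19.3
position: [0.5389, 0.2826, 0.1366]
tool_rot: [-0.026, 0.081, 0.996, -0.021]
wrist_force: [0.1, -0.2, -1.2]
gripper_width: 0.573
```

```bash
python3 -c "
from st import *
st(.539,.287,-9)
for n in ('scene','side','wrist'): cv2.imwrite(f'pics/{n}9.png',bot.get_image(n)[:,:,::-1])
np.savez('w9.npz',**cam('wrist'))
a=cv2.imread('pics/scene9.png')[80:220,360:510];b=cv2.imread('pics/side9.png')[70:210,150:300]
cv2.imwrite('pics/z9.png',cv2.resize(np.hstack([a,b]),None,fx=2.6,fy=2.6,interpolation=cv2.INTER_CUBIC))
"
```

```text
t 19.3 p [0.5389 0.2826 0.1366] yang 80.76 tilt [-0.0558 -0.0384] F [ 0.1 -0.2 -1.2] w 0.573 j7 1.03 tips 0.025
need mm 0.12715616116565354 4.427555641451475 deg 0.24001965433470218
```

View pics/z9.png

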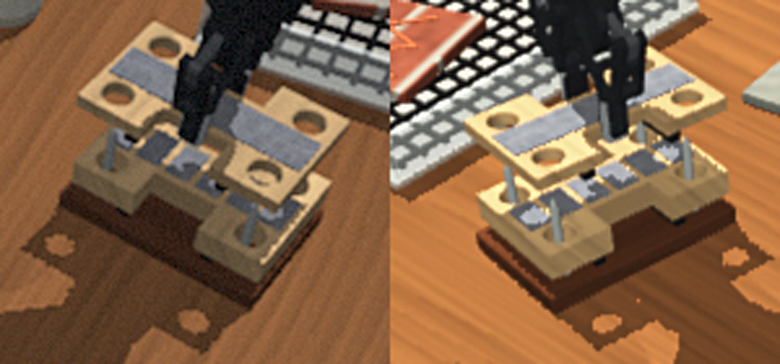

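View pics/wrist9.png

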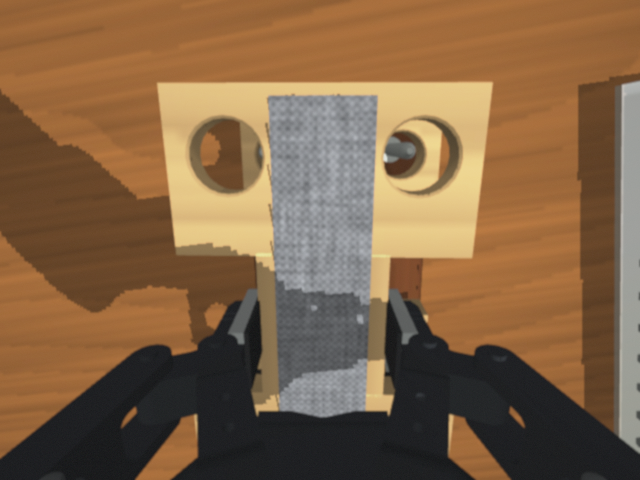

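```bash
python3 - <<'E'
from wr import *
W=dict(np.load('w9.npz')); S=cam('scene');D=cam('side');k=2.6
for z in (.1306,.132):
    a,b=onplane(W,(227,155),z),onplane(W,(421,156),z); v=b-a; y=np.degrees(np.arctan2(v[1],v[0])); t=np.radians(y-90)
    print(np.linalg.norm(v),'yang',y,'c',(a+b)/2+.066*np.array([np.cos(t),np.sin(t),0]))
f=lambda p,o:((p[0]+.5)/k-.5+o[0],(p[1]+.5)/k-.5+o[1])
P=[]
for a,b in [((163,47),(503-390,121)),((118,94),(547-390,157)),((265,172),(683-390,98))]:
    r=two(S,f(a,(360,80)),D,f(b,(150,70))); P.append(r[0]); print(r[0].round(4),r[1].round(4))
print('c from diag', (P[0]+P[2])/2)
E
```

```text
0.06784898644616348 yang 80.58210872269854 c [0.53932009 0.28091501 0.1306    ]
0.06710628938423557 yang 80.58210872269856 c [0.53929343 0.2809831  0.132     ]
[0.4788 0.3261 0.1295] 0.0029
[0.4685 0.2619 0.1285] 0.0017
[0.5987 0.2427 0.1251] 0.0013
c from diag [0.53876023 0.28438654 0.12731291]
```

The board centre matches the TCP within 2 mm. It needs y +5, then I'll enter the posts.

>>> drive_tool(
  increments=[
    [[0, 5, 0], 0.3, 0],
    [[0, 0, 0], 0, 0],
    [[0, 0, -5], 0, 0],
  ],
)

```text
t: 19.75
position: [0.5408, 0.2896, 0.1344]
tool_rot: [-0.024, 0.078, 0.996, -0.019]
wrist_force: [1.0, 0.7, -0.4]
gripper_width: 0.573
```

```bash
python3 -c "
from st import *
st(.539,.2875,-9)"
```

```text
t 19.75 p [0.5408 0.2896 0.1344] yang 81.11 tilt [-0.0506 -0.0349] F [ 1.   0.7 -0.4] w 0.573 j7 1.03 tips 0.025
need mm -1.7797314937026965 -2.074408790681548 deg -0.11016632445787877
```

>>> drive_tool(
  increments=[
    [[-1.5, -2, -5], 0, 0],
    [[0, 0, -8], 0, 0],
    [[0, 0, -8], 0, 0],
    [[0, 0, -6], 0, 0],
    [[0, 0, 0], 0, 0],
  ],
)

```text
t: 20.25
position: [0.5379, 0.2869, 0.1035]
tool_rot: [-0.025, 0.078, 0.996, -0.02]
wrist_force: [-0.2, -0.4, -1.2]
gripper_width: 0.566
```

```bash
python3 -c "
from st import *
st(.539,.2875,-9)
for n in ('scene','side'): cv2.imwrite(f'pics/{n}10.png',bot.get_image(n)[:,:,::-1])
a=cv2.imread('pics/scene10.png')[80:220,360:510];b=cv2.imread('pics/side10.png')[70:210,150:300]
cv2.imwrite('pics/z10.png',cv2.resize(np.hstack([a,b]),None,fx=2.6,fy=2.6,interpolation=cv2.INTER_CUBIC))
"
```

```text
t 20.25 p [0.5379 0.2869 0.1035] yang 81.13 tilt [-0.0529 -0.0364] F [-0.2 -0.4 -1.2] w 0.566 j7 1.05 tips 0.025
need mm 1.1313808734910724 0.5606212119582676 deg -0.1345585760429202
```

View pics/z10.png

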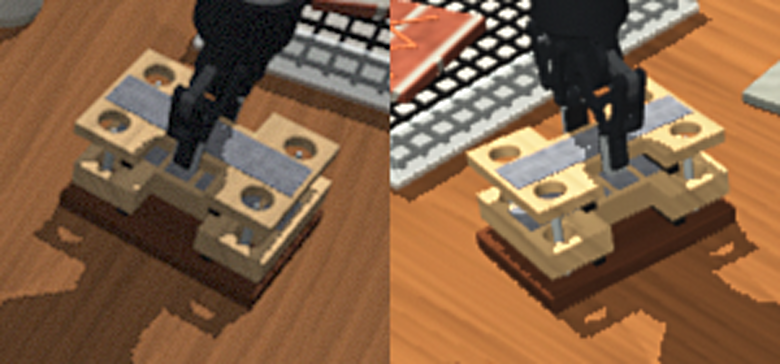

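All posts are aligned with the holes. I'll lower it the last 19 mm gently.

>>> drive_tool(
  increments=[
    [[1, 0.5, -6], 0, 0],
    [[0, 0, -6], 0, 0],
    [[0, 0, -5], 0, 0],
    [[0, 0, -4], 0, 0],
    [[0, 0, 0], 0, 0],
  ],
)

```text
t: 20.85
position: [0.5411, 0.2885, 0.0851]
tool_rot: [-0.024, 0.078, 0.997, -0.018]
wrist_force: [-2.0, -1.6, 1.9]
gripper_width: 0.571
```

```bash
python3 -c "
from st import *
st(.539,.2875,-9)"
```

```text
t 20.85 p [0.5411 0.2885 0.0851] yang 81.11 tilt [-0.0501 -0.0331] F [-2.  -1.6  1.9] w 0.571 j7 1.06 tips 0.025
need mm -2.080141642674116 -1.0428447161808796 deg -0.11408697717124028
```

Contact shows (upward force about 2 N) at the expected height. One more nudge, then release.

>>> drive_tool(
  increments=[
    [[0, 0, -2], 0, 0],
    [[0, 0, 0], 0, 0],
    [[0, 0, 0], 0, 0.65],
    [[0, 0, 0], 0, 0.75],
    [[0, 0, 0], 0, 1],
    [[0, 0, 0], 0, 1],
    [[0, 0, 0], 0, 1],
  ],
)

```text
t: 21.55
position: [0.5421, 0.2891, 0.0849]
tool_rot: [-0.023, 0.078, 0.997, -0.017]
wrist_force: [0.4, 0.1, -0.6]
gripper_width: 1.0
```

>>> drive_tool(
  increments=[
    [[0, 0, 8], 0, 1],
    [[0, 0, 15], 0, 1],
    [[0, 0, 20], 0, 1],
    [[0, 0, 25], 0, 1],
    [[0, 0, 25], 0, 1],
    [[0, 0, 25], 0, 1],
    [[0, 0, 0], 0, 1],
    [[0, 0, 0], 0, 1],
  ],
)

```text
t: 22.35
position: [0.5426, 0.2887, 0.2145]
tool_rot: [-0.021, 0.078, 0.997, -0.016]
wrist_force: [-0.1, 0.3, -0.7]
gripper_width: 0.998
```

```bash
python3 -c "
from st import *
st(.539,.2875,-9)
for n in ('scene','side'): cv2.imwrite(f'pics/{n}11.png',bot.get_image(n)[:,:,::-1])
a=cv2.imread('pics/scene11.png')[80:220,360:510];b=cv2.imread('pics/side11.png')[70:210,150:300]
cv2.imwrite('pics/z11.png',cv2.resize(np.hstack([a,b]),None,fx=2.6,fy=2.6,interpolation=cv2.INTER_CUBIC))
"
```

```text
t 22.35 p [0.5426 0.2887 0.2145] yang 81.05 tilt [-0.045  -0.0284] F [-0.1  0.3 -0.7] w 0.998 j7 1.0 tips 0.025
need mm -3.608046007213539 -1.1955743400595686 deg -0.05386922984959597
```

View pics/z11.png

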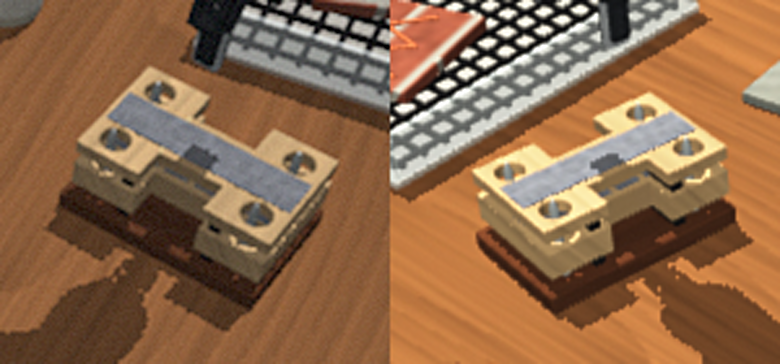

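View pics/scene11.png

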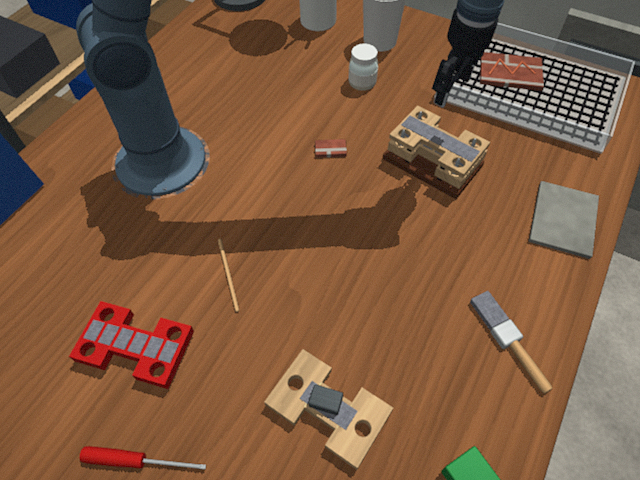

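Both boards are stacked on the posts, and the two-hole board is unchanged at (328,408). I'll check the fine board's height and centre, then hand in.

```bash
python3 - <<'E'
from wr import *
S=cam('scene');D=cam('side');k=2.6
f=lambda p,o:((p[0]+.5)/k-.5+o[0],(p[1]+.5)/k-.5+o[1])
P=[]
for a,b in [((160,93),(508-390,172)),((115,139),(555-390,210)),((298,161),(642-390,113)),((256,214),(686-390,147))]:
    r=two(S,f(a,(360,80)),D,f(b,(150,70))); P.append(r[0]); print(r[0].round(4),r[1].round(4))
print(np.mean(P,0).round(4),fitP(P))
a=cv2.imread('pics/scene0.png')[340:480,250:400].astype(int);b=cv2.imread('pics/scene11.png')[340:480,250:400].astype(int)
print('two-hole diff',np.abs(a-b).mean())
E
```

```text
[0.4814 0.3353 0.074 ] 0.0016
[0.4708 0.2665 0.0751] 0.0032
[0.6109 0.3107 0.0779] 0.0049
[0.601  0.2468 0.0746] 0.0016
[0.541  0.2898 0.0754] (array([0.541 , 0.2898]), np.float64(-9.984946429312114))
two-hole diff 3.8327142857142857
```

```bash
python3 -c "
from bench import bot
print(bot.close_job())"
```

```text
the job is handed in; nothing more can be done
None
```

Both boards are on the drip stand: I lowered the coarse board over the four posts first, then the fine board on top. Each was let go only once it was down. I handed the job in at about 22 s of the 64 s allowed; no verdict is reported.

**Last checks from the camera images:**

| Board | Top measured at | Top when fully down | Off the stand's centre | Off the stand's line |
|---|---|---|---|---|
| Coarse (checked before the fine board went on) | 53 mm | 54 mm | about 4 mm | about 1° |
| Fine | 75 mm | 78 mm | about 3 mm | about 1° |

- **Two-hole board:** it looks unmoved between the first and last scene pictures.
- **Gripper:** it was open and clear, about 13 cm above the point where it let go.

**What disagreed:**
- **Fine board height:** it reads about 2.5 mm too low, which isn't physically possible. I put that down to pixel and calibration error, since the scene and side cameras also differed by up to 4 mm.
- **Coarse board touchdown:** the wrist force never showed clear contact. I judged it was down from the tool height, from the tool no longer descending, and from the pictures.
- **Tool tilt:** it drifted up to about 0.07 rad during the moves, but the boards looked flat after release.

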